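# Fire the spring impact tester

### The job

Cock the spring impact tester by drawing its upright pull post back, away from the windowed gauge end, until the striker latches, and let go of it; then press the trigger button to fire the striker so that it throws the gauge pointer forward. Do not let the post slip before it has latched, take your hand off the tester at the end, and do not disturb the brown glass bottle standing near it.

Things in the scene. Friction and masses are not known exactly. Their poses are not given: they have to be found in the camera images.
- tester: The impact tester, fixed to the table: a long low device of 296 x 78 mm, white trigger housing at the rear, two aluminium cheeks 50 mm high, clear window over the gauge at the front end. Origin: underside, on the centre line below the post's rest position. x: level, along the tester towards the gauge end (firing direction), y: across, z: up. It spans x -152 to +144 mm.
- post_grip (a point): Centre of the pull post's grip: upright black cylinder, 18 mm diameter, 44 mm high, two thin steel rings, rising between the cheeks. Grip reaches 22 mm below and above this point; cheek tops lie 30 mm below it, the table 80 mm. Axes as the tester's. It is drawn straight along the tester's -x, away from the gauge towards the trigger; clear of obstacles on both sides above the cheeks.
- trigger_top (a point): Centre of the trigger's top: round black push button, 22 mm diameter, 13 mm proud of a steel collar on the white housing, 66 mm above the table, 130 mm behind the post's rest position. Press straight down: travel 10 mm, 1.2 N rising to 2.2 N (about 1 N more when cocked); the sear lets go after 4 to 6 mm. It springs back, and dips by itself as the striker is cocked.
- striker (a joint): Draw of striker and post, m: 0 at rest, grows as the post is drawn back, end stop at 0.050. A spring pulls it back, 230 N/m (10 N at 0.042). Once drawn past 0.037 the sear catches it; let go, it stays at about 0.036. Draw to 0.040 to 0.048. Fired, it flies to 0, overruns a few mm, strikes the pointer and comes to rest near 0.
- pointer (a joint): Gauge pointer, m: brass block 12 x 30 x 20 mm with a black line, under the clear window at the tester's gauge end. 0 at the start; only a blow by the striker throws it forward (+x of the tester), about 0.02 to 0.03, at most 0.034; it stays where it stops.
- amber_bottle: Bystander: brown glass reagent bottle with black cap, 54 mm diameter, 112 mm high, standing upright on the table farther from the robot than the tester. Origin at the centre of its underside, z up.

How it is judged (in metres and radians):
On the way, in this order (a step that is already met when the one before it is completed fails the run):
1. the striker is drawn back, let go and held by its sear, the pointer not yet thrown (value of joint striker above 0.03 m and contact force between the fingers and striker below 0.2 N and value of joint pointer below 0.006 m), for 0.2 s.
2. the striker has been fired and has thrown the pointer forward (value of joint striker below 0.008 m and value of joint pointer above 0.012 m), for 0.1 s.
At the end, for the whole second after the job is handed in: The striker is back at rest (within 8 mm), the pointer stands more than 12 mm forward, and the brown bottle stands upright within 30 mm of where it was (all of step 2 and distance of amber_bottle from where it was at the start of the episode below 0.03 m and angle between amber_bottle's own z axis and vertical below 0.2 rad); the robot touches nothing.
It fails at once if the brown bottle is knocked over or shoved away (distance of amber_bottle from where it was at the start of the episode above 0.03 m or angle between amber_bottle's own z axis and vertical above 0.3 rad).
It also fails if it takes over 38 s, if anything falls off the work surface, if the arm or the gripper's body presses on something with over 40 N, if the wrist force passes 120 N, or if a joint passes its speed limit or range.

### The arm

A 6-joint arm with a two-finger parallel gripper is mounted at the origin on a cart in front of the work surface, level with it; the furniture and walls round the work are solid. World frame = base frame: x ahead of the robot, y to its left, z up, the work surface at z = 0. Lengths are in m, angles in degrees, forces in N, time in s.
With the tool pointing down it reaches from about 0.275 to 1 m from the base axis. Payload 8.4 kg.
Tool frame: the origin (TCP) lies midway between the tips of the shut fingers; the grasp point (between the pads) lies 19 mm behind it; z points along the fingers, y is the line along which they close (so a half turn about z gives the same grasp; the last joint's range is limited). The gripper opens to 85 mm and grips with 20 to 120 N. Pads are 22 mm wide; open, the fingers measure 114 mm over their backs; the gripper's body (76 mm by 85 mm) begins 54 mm behind the grasp point. The pads swing forward as they close: fully open they stand 13 mm farther back than shut.
Start: joints at [-64.022, 20.225, 93.587, -0, 66.188, -0.138], TCP at [0.275, -0.561, 0.231] pointing down, gripper open.
Joint ranges: [-150.9, 150.9], [-52.94, 120.26], [3.33, 152.33], [-74.26, 254.26], [0, 154.13], [-172.89, 172.89]. Speed limits (degrees/s): [127.2, 127.2, 159.86, 180, 180, 180].

### API

Orientations are given as [roll, pitch, yaw] about the fixed x, y, z axes, in that order (R = Rz(yaw) Ry(pitch) Rx(roll)).
In Python, from bench import ctrl gives the robot as it stands. The module is installed in compiled form; this text tells all that it offers.
- The arm moves only by the tool move_arm, never from a script. Its argument "commands" is one flat list of numbers, 7 for each row, row after row: the shift along the tool's x, y, z normalised to -1 to 1, where 1 is 3 cm, then the turn, a rotation vector about the tool's x, y, z normalised to -1 to 1, where 1 is 30 degrees, then the gripper's target within -1 to 1 (shut at 1, half-way at 0, fully open at -1). In form: [tx, ty, tz, rx, ry, rz, gripper, tx, ty, tz, rx, ry, rz, gripper, ...]. A call has 1 to 20 rows; each row shifts and turns the commanded pose from where the row before left it, along the tool's axes as they then stand; what a row does not reach is not made up. A row lasts 1/12 s, in which the tool goes at most 41.7 mm and 7.16 degrees, less where a joint would pass 70% of its speed; a pose out of reach is approached as far as the arm can. A call with a number of a shift or a turn outside -1 to 1 is refused whole. A call with a gripper value outside its range is refused whole. The fingers move at their own pace and stop on an object; the grip force is fixed at half the most. Time passes only in rows, so rows that do not move let the fingers close. It gives the time, the measured TCP pose, the force, the opening and the grip force at its end, in the units of the state.
- ctrl.get_state(): the state, without advancing time (a new reading comes with each control period).
- ctrl.capture(name): name is "side" or "top" or "wrist"; returns the picture (400x640x3 uint8, red, green, blue); there is no depth.
- ctrl.calibration(name): a dict with "vfov" (degrees; the focal length in pixels is half the picture's height over the tangent of half this angle, whatever the lens; pixels are square), "cx", "cy" (the principal point, pixels), "eye" and "attitude" of the camera in the world. Camera axes: x right, y up, looking along -z (the intrinsics and any distortion apply to the point x, -y, -z); pixel columns grow to the right and rows downward; lengths in m; the calibration is good to about 2 mm. The wrist camera is an equidistant fisheye: a pixel r from the principal point sees the ray r / f radians off the axis. A picture is of the moment at which its call begins: read the wrist's pose just before it. calibration takes no time and is no camera call; for the wrist camera it gives the pose at the moment of the call.
- ctrl.hand_in(): hands the job in; it is judged then, once.
The state is a dict: "time_s": time; "joints": joint angles; "joint_velocities": joint speeds; "effort": joint torques, N m; "tool_pos": TCP position; "tcp_rot": TCP orientation; "contact_force": force on the tool from outside, world axes, zero at the start; "torque": the same for the moment, N m; "finger_gap": opening from 0.0 (shut) to 1.0 (fully open); "finger_force": force on a finger pad.
Only numpy, scipy, OpenCV 4.12 (cv2) and the standard library are available. Lean on these libraries where they do the work, as an engineer would, in place of code of your own. Each camera call takes 0.05 s, during which the arm holds its last target. There are 200 camera calls.

## Working session

There is one attempt and no reset: what is moved stays moved. The work goes in short steps, Python scripts to look and compute and a tool call to move; the robot and the scene stay as the last step left them, time stands still between calls to the robot, and variables do not carry over. Pictures are saved under pics/ and viewed, at most 10 in all, crops included, and the job is handed in when it is done.

Besides the shell and the picture viewer there is one more tool, called after "Request:" by a JSON object that holds its "name" and its "arguments". move_arm: Moves the arm, as the interface text tells. Scaled input: -1 to 1 covers 3 cm each way for a shift and 30 degrees each way for a turn. Its arguments: {"type":"object","properties":{"commands":{"type":"array","items":{"type":"number"}}},"required":["commands"]}

```bash
mkdir -p pics; python3 - <<'E'
from bench import ctrl
import cv2
for n in("side","top"):
    cv2.imwrite(f"pics/{n}0.png",ctrl.capture(n)[:,:,::-1]); print(n,ctrl.calibration(n))
print(ctrl.get_state())
E
```

```text
side {'vfov': 47.602596877185796, 'cx': 317.8509860658925, 'cy': 198.83480875218277, 'eye': array([0.25998965, 0.44195993, 0.57501109]), 'attitude': array([  54.98608377,    0.48437572, -149.83700566])}
top {'vfov': 46.05964209202471, 'cx': 318.2101112806809, 'cy': 199.79892993914174, 'eye': array([ 0.48477154, -0.15608454,  0.92853649]), 'attitude': array([ 7.01638977e+00, -4.97482547e-02, -9.08611419e+01])}
{'time_s': 0.1, 'joints': array([-6.40234400e+01,  2.02588656e+01,  9.36250093e+01, -1.15866356e-03,
        6.61874118e+01, -1.38632219e-01]), 'joint_velocities': array([-0.12712112, -0.16466871, -0.14014813, -0.06637016, -0.00816094,
       -0.06989216]), 'effort': array([-3.75320833e-04, -6.06357336e+01, -3.42818892e+01, -3.43181944e-05,
        3.96150004e-03, -3.75073046e-05]), 'tool_pos': array([ 0.27490722, -0.56081891,  0.23063151]), 'tcp_rot': array([-1.79928711e+02,  8.86957565e-04,  2.61156613e+01]), 'contact_force': array([-0.15608347, -0.41641629, -0.011579  ]), 'torque': array([0.02031578, 0.04101539, 0.00981862]), 'finger_force': 0.0, 'finger_gap': 0.9979373732177134}
```

View pics/top0.png

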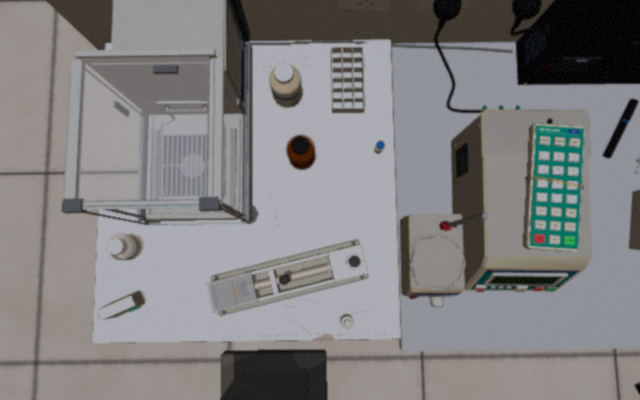

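View pics/side0.png

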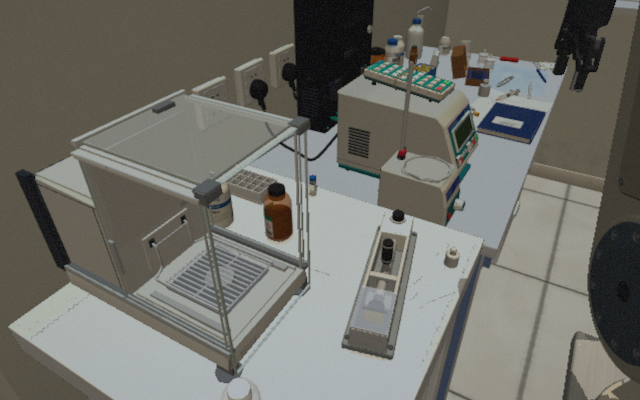

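The top view shows the trigger near (354,261), the post near (285,279), the gauge at (232,292) and the bottle cap at (300,146). In the side view the post is near (387,249) and the trigger near (398,216).

```bash
cat > h.py <<'E'
from bench import ctrl
import cv2,numpy as np
from scipy.spatial.transform import Rotation as Ro
def ray(n,u,v,c=None):
    c=c or ctrl.calibration(n); f=200/np.tan(np.radians(c['vfov']/2))
    x,y=u-c['cx'],v-c['cy']
    if n=="wrist":
        r=np.hypot(x,y)+1e-9; t=r/f; d=np.array([x/r*np.sin(t),-y/r*np.sin(t),-np.cos(t)])
    else: d=np.array([x/f,-y/f,-1])
    return np.array(c['eye']),Ro.from_euler('xyz',c['attitude'],degrees=True).apply(d)
def onz(n,u,v,z,c=None):
    e,d=ray(n,u,v,c); return e+d*(z-e[2])/d[2]
def blobs(im,box,th=50):
    x0,y0,x1,y1=box; g=im[y0:y1,x0:x1].max(2)
    k,l,s,c=cv2.connectedComponentsWithStats((g<th).astype(np.uint8))
    return [(s[i][:5]+np.array([x0,y0,0,0,0]),c[i]+[x0,y0]) for i in range(1,k) if s[i][4]>15]
E
python3 - <<'E'
from h import *
t=cv2.imread("pics/top0.png");s=cv2.imread("pics/side0.png")
for n,im,bx in(("top",t,(265,240,375,300)),("side",s,(375,205,412,275)),("top",t,(285,130,320,170))):
    for st,c in blobs(im,bx,55): print(n,st,c,onz(n,*c,.066),onz(n,*c,.102),onz(n,*c,.112))
cv2.imwrite("pics/z.png",np.hstack([cv2.resize(t[235:305,265:375],None,fx=4,fy=4),cv2.resize(s[205:275,365:425],None,fx=4,fy=4)]))
E
```

```text
top [280 275  10   9  57] [284.22807018 278.9122807 ] [ 0.44759953 -0.09477581  0.066     ] [ 0.449151   -0.09733468  0.102     ] [ 0.44958196 -0.09804547  0.112     ]
side [393 210  11  11 105] [398.05714286 215.26666667] [ 0.47249936 -0.21137767  0.066     ] [ 0.45746953 -0.16517012  0.102     ] [ 0.45329458 -0.15233469  0.112     ]
side [383 239  10   8  68] [387.72058824 242.55882353] [ 0.4586591  -0.13001205  0.066     ] [ 0.44460813 -0.08955912  0.102     ] [ 0.44070508 -0.07832219  0.112     ]
side [382 247  11  14 123] [386.67479675 254.02439024] [ 0.44868606 -0.10206938  0.066     ] [ 0.43534044 -0.06359271  0.102     ] [ 0.43163332 -0.05290474  0.112     ]
top [291 136  19  19 273] [299.88644689 145.34065934] [ 0.69421608 -0.12564406  0.066     ] [ 0.68547441 -0.12691456  0.102     ] [ 0.68304617 -0.12726748  0.112     ]
top [291 156  23  13 127] [302.60629921 163.11811024] [ 0.66025542 -0.13036761  0.066     ] [ 0.65293119 -0.13144097  0.102     ] [ 0.65089668 -0.13173912  0.112     ]
```

View pics/z.png

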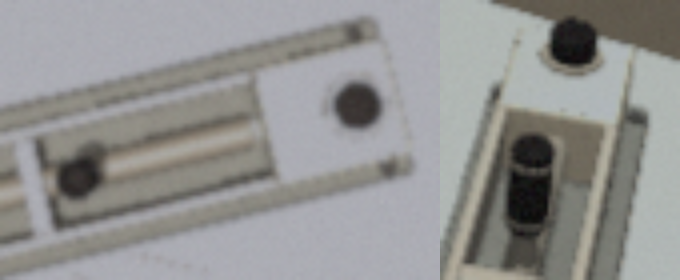

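The zoom shows the post top at top-view pixel (284.3,279.3) and the trigger at (354.2,261.3).

```bash
python3 - <<'E'
from h import *
p=onz("top",284.3,279.3,.101);t=onz("top",354.2,261.3,.064)
print(p,t,np.linalg.norm((p-t)[:2]),np.degrees(np.arctan2(*(p-t)[1::-1])))
print(onz("side",398,214.5,.066),onz("side",387.7,241.5,.102))
E
```

```text
[ 0.44844162 -0.09738432  0.101     ] [ 0.47727253 -0.22231067  0.064     ] 0.12821004076888998 102.9953805933834
[ 0.47348177 -0.21353677  0.066     ] [ 0.44565631 -0.09194779  0.102     ]
```

Request:
{"name": "move_arm", "arguments": {"commands": [0,0,0,0,0,0.22,-1,0,0,0,0,0,0.22,-1,0.57,-0.86,0,0,0,0,-1,0.57,-0.86,0,0,0,0,-1,0.57,-0.86,0,0,0,0,-1,0.57,-0.86,0,0,0,0,-1,0.57,-0.86,0,0,0,0,-1,0.57,-0.86,0,0,0,0,-1,0.57,-0.86,0,0,0,0,-1,0.57,-0.86,0,0,0,0,-1,0.57,-0.86,0,0,0,0,-1,0.57,-0.86,0,0,0,0,-1,0.57,-0.86,0,0,0,0,-1,0.57,-0.86,0,0,0,0,-1,0.57,-0.86,0,0,0,0,-1,0.57,-0.86,0,0,0,0,-1,0.57,-0.86,0,0,0,0,-1,0.57,-0.86,0,0,0,0,-1]}}

```text
time_s: 1.6
tool_pos: [0.4496, -0.0961, 0.2312]
tcp_rot: [-180.0, 0.0, 12.9]
contact_force: [0.3, -0.9, -0.9]
finger_gap: 0.998
finger_force: 0.0
```

Request:
{"name": "move_arm", "arguments": {"commands": [0,0,0,0,0,0,-1,0,0,0,0,0,0,-1,0,0,0,0,0,0,-1,0,0,0,0,0,0,-1]}}

```text
time_s: 1.93
tool_pos: [0.4491, -0.0984, 0.2311]
tcp_rot: [180.0, 0.0, 12.9]
contact_force: [0.0, 0.2, 0.3]
finger_gap: 1.0
finger_force: 0.0
```

```bash
python3 - <<'E'
from h import *
import json
c=ctrl.calibration("wrist"); im=ctrl.capture("wrist")[:,:,::-1]; cv2.imwrite("pics/w1.png",im)
json.dump({k:np.array(v).tolist() for k,v in c.items()},open("w1.json","w")); print(c)
E
```

```text
{'vfov': 65.70646984690485, 'cx': 319.89861579780626, 'cy': 203.01666649233636, 'eye': array([ 0.53151866, -0.07987167,  0.37466959]), 'attitude': array([-1.89202311e+01, -4.77406639e-02, -7.71264004e+01])}
```

View pics/w1.png

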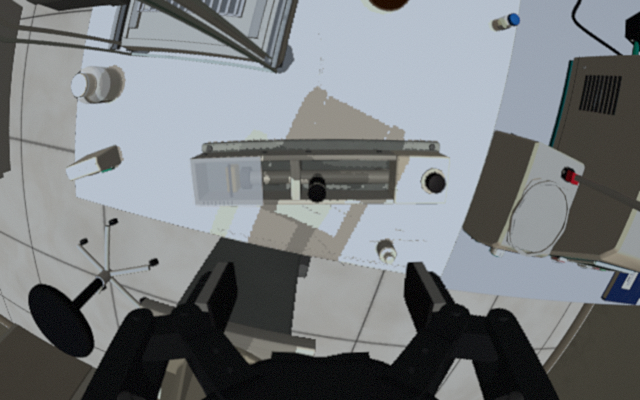

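The wrist view shows the post near (317,188), with its top at the lower end, and the trigger at (434,181). The tester appears parallel to the image rows, so the yaw is right.

```bash
python3 - <<'E'
from h import *
import json
c=json.load(open("w1.json")); im=cv2.imread("pics/w1.png")
for st,q in blobs(im,(300,165,455,215),50): print(st,q)
for nm,u,v,z in(("post",317,195,.102),("post",317,188,.080),("trig",435,182.5,.066)): print(nm,onz("wrist",u,v,z,c))
cv2.imwrite("pics/w1z.png",cv2.resize(im[160:215,290:460],None,fx=4,fy=4))
E
```

```text
[426 173  19  20 273] [434.6959707  182.37362637]
[307 175  19  27 377] [316.56233422 189.03183024]
post [ 0.44748332 -0.09656701  0.102     ]
post [ 0.44779191 -0.0963149   0.08      ]
trig [ 0.47898652 -0.21980189  0.066     ]
```

View pics/w1z.png

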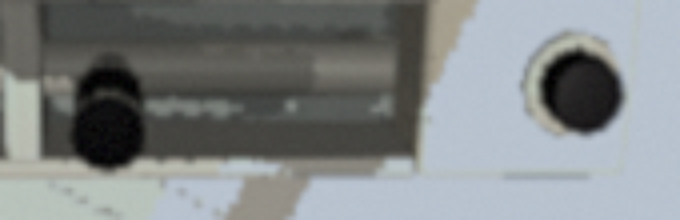

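Request:
{"name": "move_arm", "arguments": {"commands": [0,0,0.8,0,0,0,-1,0,0,0.8,0,0,0,-1,0,0,0.8,0,0,0,-1,0,0,0.8,0,0,0,-1,0,0,0.8,0,0,0,-1,0,0,0.8,0,0,0,-1,0,0,0.7,0,0,0,-1,0,0,0,0,0,0,-1,0,0,0,0,0,0,-1]}}

```text
time_s: 2.73
tool_pos: [0.4486, -0.0983, 0.0658]
tcp_rot: [-179.9, 0.1, 12.8]
contact_force: [-0.2, 0.1, 0.2]
finger_gap: 1.001
finger_force: 0.0
```

Request:
{"name": "move_arm", "arguments": {"commands": [0,0,0,0,0,0,1,0,0,0,0,0,0,1,0,0,0,0,0,0,1,0,0,0,0,0,0,1,0,0,0,0,0,0,1,0,0,0,0,0,0,1,0,0,0,0,0,0,1,0,0,0,0,0,0,1]}}

```text
time_s: 3.4
tool_pos: [0.4499, -0.0977, 0.067]
tcp_rot: [180.0, -0.0, 12.9]
contact_force: [-2.0, 0.1, 8.0]
finger_gap: 0.192
finger_force: 58.3
```

Request:
{"name": "move_arm", "arguments": {"commands": [0,0.15,0,0,0,0,1,0,0.15,0,0,0,0,1,0,0.15,0,0,0,0,1,0,0.15,0,0,0,0,1,0,0.15,0,0,0,0,1,0,0.15,0,0,0,0,1,0,0.15,0,0,0,0,1,0,0.15,0,0,0,0,1,0,0.15,0,0,0,0,1,0,0.15,0,0,0,0,1,0,0,0,0,0,0,1,0,0,0,0,0,0,1,0,0,0,0,0,0,1]}}

```text
time_s: 4.48
tool_pos: [0.4598, -0.1404, 0.0669]
tcp_rot: [-179.9, -0.0, 12.9]
contact_force: [-0.2, 10.7, 9.3]
finger_gap: 0.193
finger_force: 59.2
```

Request:
{"name": "move_arm", "arguments": {"commands": [0,-0.1,0,0,0,0,1,0,-0.1,0,0,0,0,1,0,-0.05,0,0,0,0,1,0,0,0,0,0,0,1,0,0,0,0,0,0,1,0,0,0,0,0,0,1]}}

```text
time_s: 4.98
tool_pos: [0.4581, -0.1331, 0.067]
tcp_rot: [-179.9, -0.0, 12.9]
contact_force: [-0.5, 9.2, 10.5]
finger_gap: 0.188
finger_force: 59.2
```

Request:
{"name": "move_arm", "arguments": {"commands": [0,-0.1,0,0,0,0,1,0,0,0,0,0,0,1,0,0,0,0,0,0,1]}}

```text
time_s: 5.23
tool_pos: [0.4575, -0.1303, 0.067]
tcp_rot: [-179.9, -0.0, 12.9]
contact_force: [-0.9, 7.2, 10.1]
finger_gap: 0.193
finger_force: 59.2
```

Request:
{"name": "move_arm", "arguments": {"commands": [0,-0.05,0,0,0,0,1,0,0,0,0,0,0,1,0,0,0,0,0,0,1]}}

```text
time_s: 5.48
tool_pos: [0.4574, -0.13, 0.067]
tcp_rot: [180.0, -0.1, 12.9]
contact_force: [-0.1, -1.0, 6.8]
finger_gap: 0.191
finger_force: 59.1
```

Request:
{"name": "move_arm", "arguments": {"commands": [0,0,0,0,0,0,-1,0,0,0,0,0,0,-1,0,0,0,0,0,0,-1,0,0,0,0,0,0,-1,0,0,0,0,0,0,-1,0,0,0,0,0,0,-1,0,0,0,0,0,0,-1,0,0,0,0,0,0,-1,0,0,-0.8,0,0,0,-1,0,0,-0.8,0,0,0,-1,0,0,-0.8,0,0,0,-1,0,0,0,0,0,0,-1,0,0,0,0,0,0,-1]}}

```text
time_s: 6.57
tool_pos: [0.4578, -0.1301, 0.1394]
tcp_rot: [179.9, -0.1, 12.9]
contact_force: [0.5, 0.2, -0.8]
finger_gap: 1.001
finger_force: 0.0
```

```bash
python3 - <<'E'
from h import *
im=ctrl.capture("side")[:,:,::-1]; cv2.imwrite("pics/s2.png",cv2.resize(im[170:360,300:460],None,fx=3,fy=3)); print(ctrl.get_state()['tool_pos'])
E
```

```text
[ 0.45699274 -0.12988959  0.13840323]
```

View pics/s2.png

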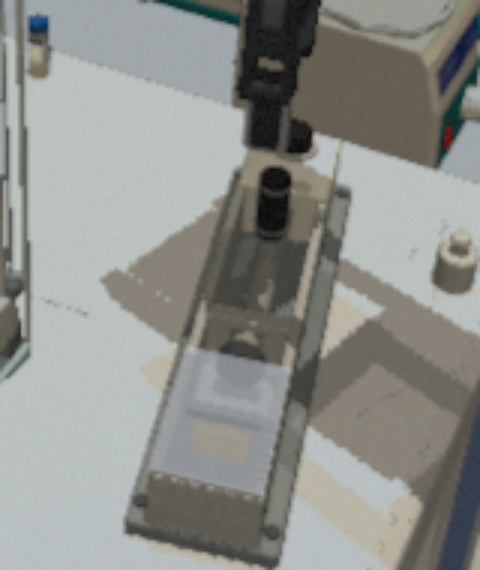

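The post stands back near the rear (about (392,237) in the full picture) with the fingers clear of it, so it is latched.

Request:
{"name": "move_arm", "arguments": {"commands": [0,0.78,0,0,0,0,1,0,0.78,0,0,0,0,1,0,0.78,0,0,0,0,1,0,0.78,0,0,0,0,1,0,0,0,0,0,0,1,0,0,0,0,0,0,1,0,0,0,0,0,0,1,0,0,0,0,0,0,1,0,0,0.6,0,0,0,1,0,0,0.6,0,0,0,1,0,0,0.6,0,0,0,1,0,0,0,0,0,0,1,0,0,0,0,0,0,1]}}

```text
time_s: 7.7
tool_pos: [0.477, -0.22, 0.0837]
tcp_rot: [-179.9, 0.1, 13.0]
contact_force: [-0.1, -0.3, 0.8]
finger_gap: -0.001
finger_force: 0.0
```

```bash
python3 - <<'E'
from h import *
im=ctrl.capture("side")[:,:,::-1]; w=ctrl.capture("wrist")[:,:,::-1]
a=cv2.resize(im[150:300,330:470],None,fx=3,fy=3); b=cv2.resize(w[150:400,220:440],(396,450)); cv2.imwrite("pics/s3.png",np.hstack([a,b[:,:375]])); print(ctrl.get_state()['tool_pos'])
E
```

```text
[ 0.47825452 -0.22086576  0.08508642]
```

View pics/s3.png

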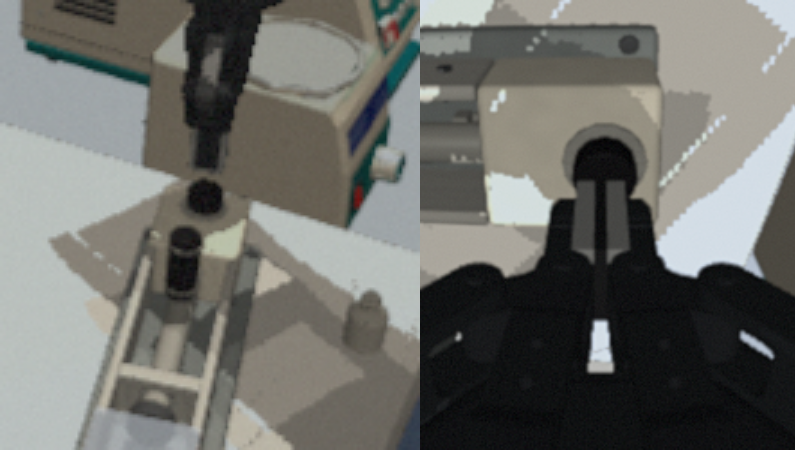

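The shut fingertips stand centred right above the button, and the post is still cocked.

Request:
{"name": "move_arm", "arguments": {"commands": [0,0,0.15,0,0,0,1,0,0,0.15,0,0,0,1,0,0,0.15,0,0,0,1,0,0,0.15,0,0,0,1,0,0,0.15,0,0,0,1,0,0,0.15,0,0,0,1,0,0,0,0,0,0,1,0,0,0,0,0,0,1,0,0,0,0,0,0,1]}}

```text
time_s: 8.55
tool_pos: [0.4777, -0.221, 0.0572]
tcp_rot: [-180.0, 0.0, 12.9]
contact_force: [-0.0, 0.4, 1.7]
finger_gap: 0.001
finger_force: 0.8
```

Request:
{"name": "move_arm", "arguments": {"commands": [0,0,-0.5,0,0,0,1,0,0,-0.8,0,0,0,1,0,0,-0.8,0,0,0,1,0,0,-0.8,0,0,0,1,0,0,-0.8,0,0,0,1,0,0,0,0,0,0,1,0,0,0,0,0,0,1,0,0,0,0,0,0,1]}}

```text
time_s: 9.22
tool_pos: [0.4774, -0.2209, 0.1679]
tcp_rot: [-180.0, 0.0, 12.9]
contact_force: [0.1, 0.0, -0.5]
finger_gap: -0.002
finger_force: 0.0
```

```bash
python3 - <<'E'
from h import *
im=ctrl.capture("side")[:,:,::-1]; cv2.imwrite("pics/s4.png",cv2.resize(im[170:360,230:460],None,fx=3,fy=3)); print(ctrl.get_state()['tool_pos'])
E
```

```text
[ 0.47709434 -0.22075382  0.16738327]
```

View pics/s4.png

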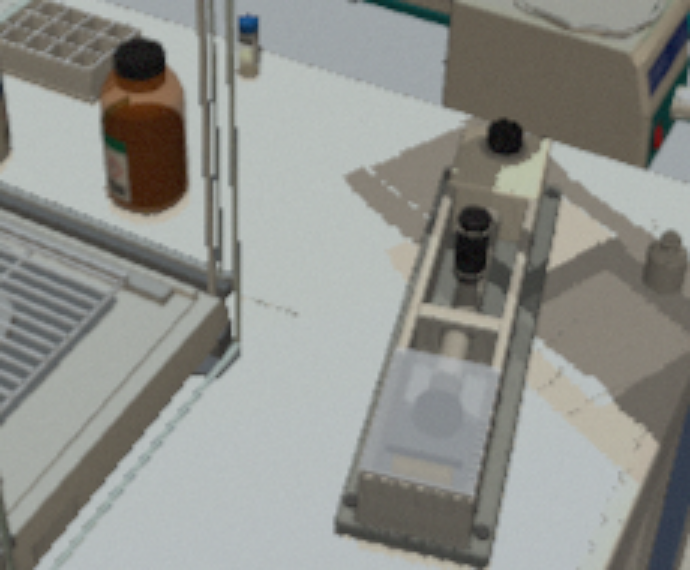

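The striker fired: the post is back at rest near (387,249) and the pointer has moved forward to about (370,326). The bottle is untouched and the hand is clear.

```bash
python3 -c "
from bench import ctrl
print(ctrl.hand_in())"
```

```text
the job is handed in; nothing more can be done
None
```

I cocked the tester until it latched, let go of the post and fired it with the trigger; the last picture shows the post back at rest, the pointer thrown forward, the bottle undisturbed and the hand clear. The job is handed in, but hand-in returned no verdict.

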